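# Set a roller pump's squeeze gap by the drag of a feeler gauge

## Robot

A 7-joint arm with a two-finger parallel gripper is mounted at the origin on a cart in front of the work surface, level with it; the furniture and walls round the work are solid. World frame = base frame: x ahead of the robot, y to its left, z up, the work surface at z = 0. Lengths are in mm, angles in rad, forces in N, time in s.
With the tool pointing down it reaches from about 400 to 925 mm from the base axis. Payload 5.6 kg.
Tool frame: the origin (TCP) lies between the finger pads; the fingertips stand 19 mm ahead of it and the grasp point (between the pads) is the TCP; z points along the fingers, y is the line along which they close (so a half turn about z gives the same grasp; the last joint's range is limited). The gripper opens to 85 mm and grips with 20 to 120 N. Pads are 22 mm wide; open, the fingers measure 114 mm over their backs; the gripper's body (76 mm by 85 mm) begins 54 mm behind the grasp point. The pads swing forward as they close: fully open they stand 13 mm farther back than shut.
Start: joints at [1.155, 0.468, -0.012, 1.603, 0.006, 1.071, -0.056], TCP at [236.707, -605.374, 250.29] pointing down, gripper open.
Joint ranges: [-2.53, 2.53], [-0.31, 2.02], [-1.57, 1.55], [0.28, 2.44], [-1.29, 4.43], [0.15, 1.84], [-2.92, 2.92]. Speed limits (rad/s): [2.57, 2.57, 3.14, 3.14, 3.14, 3.14, 3.14].

## Interface

Orientations are given as a unit quaternion [x, y, z, w].
In Python, from rig import move_pose, move_l, move_j, gripper_to, hold, inverse_kinematics, get_state, read_camera, camera_model, PlanningError, finish_job gives the robot as it stands. Calls block until the motion is done:
- move_pose(position, orientation): joint-space move of the TCP to a pose.
- move_l(position, vel=150, rotation=None, until_force=None): straight line of the TCP; rotation=None keeps the orientation; vel is the mean speed in mm/s. With until_force (N) it stops when the force on the tool has changed by that much, and returns True; else False.
- move_j(angles): joint-space move.
- gripper_to(opening): opening from 0.0 (shut) to 1.0 (fully open); the grip force is fixed at half the most; returns when the fingers have stopped.
- hold(seconds).
- inverse_kinematics(position, orientation): joint angles nearest the present ones, or None.
- get_state(): the state.
- read_camera(name): name is "scene" or "top"; returns the picture (400x640x3 uint8, red, green, blue); there is no depth.
- camera_model(name): a dict with "camera_matrix" (3x3 intrinsics, pixels), "rvec" (rotation vector, rad) and "tvec" (3), from world to camera coordinates, as OpenCV has them. Camera axes: x right, y down, z forward; pixel columns grow to the right and rows downward; lengths in mm; the calibration is good to about 2 mm. A picture is of the moment at which its call begins. camera_model takes no time and is no camera call.
A pose or a line that the arm cannot do raises PlanningError and nothing moves.
- finish_job(): hands the job in; it is judged then, once.
The state is a dict: "time": time; "joint_positions": joint angles; "qvel": joint speeds; "tau": joint torques, N m; "tcp_pos": TCP position; "tcp_rot": TCP orientation; "force": force on the tool from outside, world axes, zero at the start; "torque": the same for the moment, N m; "opening": opening from 0.0 (shut) to 1.0 (fully open); "grasp_force": force on a finger pad.
Only numpy, scipy, OpenCV 4.12 (cv2) and the standard library are available. Lean on these libraries where they do the work, as an engineer would, in place of code of your own. Each camera call takes 0.05 s, during which the arm holds its last target. There are 200 camera calls.

## Task

Set the squeeze gap of the roller pump with the blue 6 mm gauge: take it from the stand, stand it upright in the gap between the white roller and the pressure shoe with its flange down on both, let go of it, and slide the shoe in by its orange tab until the blade is lightly nipped, with a squeeze of about 5 N, never hard. Let go of the tab, then draw the gauge straight up out of the gap without disturbing that setting, so that the right drag is felt on the blade, and put it back upright in the free slot of the stand, flange down. Leave the shoe where you set it and the other gauges and things alone.

Things in the scene. Friction and masses are not known exactly. Their poses are not given: they have to be found in the camera images.
- gauge_6: Blue gauge to use, loose, 60 g, upright in a slot. Origin: centre of the flange's underside, z up. Below hangs a steel blade 22 (x) x 6 mm thick (y), 30 mm long. Above: flange 22 (x) x 52 (y) x 5 mm, then a T-bar handle 12 mm thick (x), 44 mm long (y), from 5 to 39 mm up. Grip the bar from above across its 12 mm (along x), so that closing the grip does not push the blade along y.
- gauge_4: Same shape with a yellow handle and a 4 mm blade, standing in another slot: leave alone.
- gauge_8: Same shape with a red handle and an 8 mm blade, standing in another slot: leave alone.
- gauge_stand: Grey block 130 (x) x 60 (y) x 36 mm (z), fixed where it stands. Origin: centre of its underside. Three alike slots through it at x = -42, 0, +42 mm, each 26.5 (x) x 10 mm (y); any gauge may be in any slot. A gauge in its slot has its flange on the top face (its origin 36 mm above the stand's) and its axes along the stand's.
- pump: White roller pump 150 (x) x 210 (y) x 90 mm, fixed. Origin: centre of underside, z up, front panel at -x. Deck top at z = 56 mm; rotor at y = -55 mm, three white rollers, 20 mm across, tops at z = 90 mm. The roller at the gap (x = 0) is sprung: its face towards the shoe is at y = -13 mm +- 4 mm (differs, not measured); it yields towards -y by 1 mm for each 2.5 N, up to 9 mm.
- gap (a point): Pump frame x = 0, y = -3, z = 90 mm (axes as the pump's): level of roller and shoe tops, in the opened gap. A gauge seated there has its origin at this height, axes along the pump's, blade between roller and shoe (thickness along y), flange resting on both tops. Friction on the blade is about 0.6 a side: a nip of 5 N drags about 6 N when the gauge is drawn up.
- shoe_slide (a joint): Pressure shoe on its guide rods, m: 0 fully back, growing as it closes towards the roller (pump -y), at most 0.027. Shoe: grey block 52 mm wide (x), flat face at pump y = +9 mm minus this value, top at z = 90 mm. The slide is stiff: 12 N moves it either way, the nip comes on top of that; it stays where left. The gap starts 11 to 23 mm wide.
- tab_top (a point): Centre of the top of the orange thumb tab on the shoe slide, 114 mm over the table. The tab is 30 (x) x 12 mm (y), upright, free above z = 78 mm (a low end block stands 10 mm behind it); it lies 68 mm behind the shoe's face (pump +y) and moves with it. Grip it across its 12 mm (fingers closing along pump y), or push it.
- rinse_bottle: White bottle 66 mm wide, 143 mm tall, bystander. Origin: centre of its base.
- hdpe_bottle: White bottle 50 mm wide, 124 mm tall, bystander. Origin: centre of its base.
- beaker: Small clear beaker 50 mm wide, 60 mm tall, bystander. Origin: centre of its base.
- tape_roll: Yellow tape roll 70 mm wide, 19 mm tall, lying flat, bystander. Origin: centre of its underside.
- forceps: Steel forceps 130 mm long lying flat, bystander. Origin: centre of the underside.

How it is judged:
By the outcome, as a careful person would: the job done as asked, in the order asked, and still so for the second after the job is handed in, with the robot touching nothing.
It also fails if it takes over 69 s, if anything falls off the work surface, if the arm or the gripper's body presses on something with over 40 N, if the wrist force passes 120 N, or if a joint passes its speed limit or range.

## Working session

There is one attempt and no reset: what is moved stays moved. The work goes in short steps, each a Python script; the robot and the scene stay as the last script left them, time stands still between calls to the robot, and variables do not carry over. Pictures are saved under pics/ and viewed, at most 10 in all, crops included, and the job is handed in when it is done.

```bash
mkdir -p pics; ls
python3 - <<'E'
from rig import *
import cv2
for n in("scene","top"):
    im=read_camera(n); cv2.imwrite(f"pics/{n}0.png",im[:,:,::-1]); m=camera_model(n); print(n,m)
s=get_state(); print(s)
E
```

```text
pics
scene {'camera_matrix': array([[416.37786179,   0.        , 319.02190482],
       [  0.        , 416.37786179, 202.43114172],
       [  0.        ,   0.        ,   1.        ]]), 'rvec': array([ 1.1846713 , -1.90559233,  1.2470124 ]), 'tvec': array([140.50904648, 292.60756369, 841.7626163 ])}
top {'camera_matrix': array([[384.07150906,   0.        , 321.04082154],
       [  0.        , 384.07150906, 196.16271332],
       [  0.        ,   0.        ,   1.        ]]), 'rvec': array([ 2.20366116, -1.97512667,  0.23398585]), 'tvec': array([-111.89177649,  483.79186027, 1289.4676936 ])}
{'time': 0.1, 'joint_positions': array([ 1.1549781 ,  0.46830738, -0.01158884,  1.60352011,  0.00599367,
        1.07141948, -0.05628762]), 'qvel': array([-0.0013694 , -0.00167312,  0.00067993, -0.00096682, -0.00054281,
       -0.00156703,  0.00035731]), 'tau': array([ 1.28079431e-03, -5.33519304e+01,  2.13505357e-02, -2.51968628e+01,
        1.14206033e-02,  4.28589148e-03, -3.64884374e-05]), 'tcp_pos': array([ 236.51954054, -604.93451885,  249.42642972]), 'tcp_rot': array([ 9.82682019e-01,  1.85298118e-01, -2.07339017e-04, -7.83009736e-04]), 'force': array([-0.31250309, -0.05071739, -0.83723112]), 'torque': array([ 0.02957309, -0.01014614, -0.0083014 ]), 'grasp_force': 0.0, 'opening': 1.0030400052200785}
```

View pics/scene0.png

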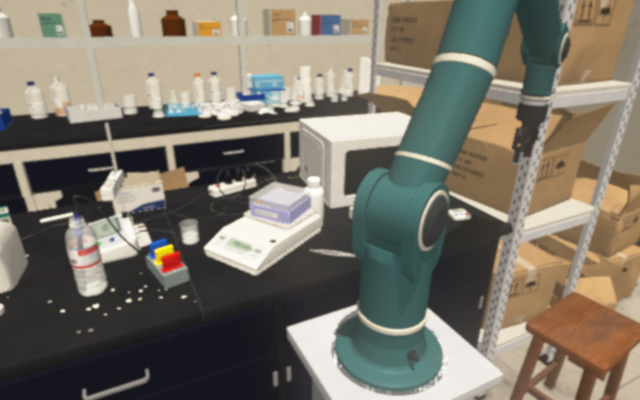

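View pics/top0.png

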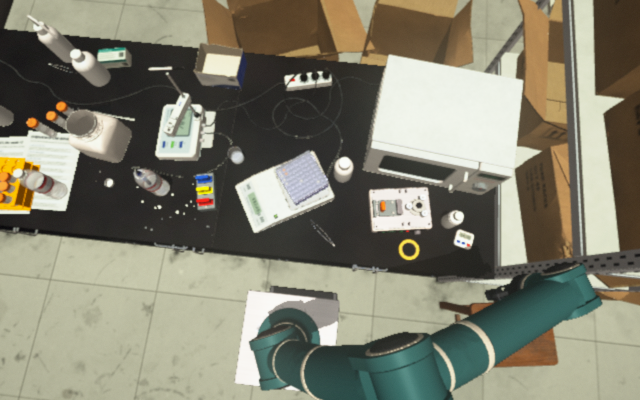

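The top picture shows the stand with its blue, yellow and red handles at about (205,190), and the pump at (400,210) with the orange tab near (383,209). In the scene view the pump is behind the arm. I'll enlarge both areas.

```bash
cat > h.py <<'E'
import numpy as np, cv2
from rig import *
def ray(n,uv):
    m=camera_model(n); R=cv2.Rodrigues(m["rvec"])[0]; t=m["tvec"]
    d=R.T@np.linalg.inv(m["camera_matrix"])@np.array([uv[0],uv[1],1.]); return -R.T@t,d
def onz(n,uv,z):
    c,d=ray(n,uv); return c+d*(z-c[2])/d[2]
def px(n,p):
    m=camera_model(n); return cv2.projectPoints(np.array([p],float),m["rvec"],m["tvec"],m["camera_matrix"],None)[0].ravel()
E
python3 - <<'E'
from h import *
t=cv2.imread("pics/top0.png"); s=cv2.imread("pics/scene0.png")
a=cv2.resize(t[165:215,180:230],(400,400),interpolation=cv2.INTER_CUBIC)
b=cv2.resize(t[180:240,362:437],(500,400),interpolation=cv2.INTER_CUBIC)[:,:400]
cv2.imwrite("pics/c1.png",np.hstack([a,b]))
for n,im in(("top",t),("scene",s)):
    h=cv2.cvtColor(im,cv2.COLOR_BGR2HSV)
    for c,lo,hi in(("blue",(105,150,80),(125,255,255)),("yel",(22,150,120),(35,255,255)),("red",(0,180,100),(6,255,255)),("org",(8,120,120),(18,255,255))):
        m=cv2.inRange(h,lo,hi); k,l,st,ce=cv2.connectedComponentsWithStats(m)
        for i in range(1,k):
            if st[i,4]>15 and (n=="top" and ce[i][0]>180 or n=="scene" and 130<ce[i][0]<200 and ce[i][1]>220): print(n,c,st[i],ce[i].round(1), onz(n,ce[i],75 if c!="org" else 114).round(1))
E
```

```text
top blue [195 175  17   8  97] [203.2 178.7] [506.1 357.   75. ]
top yel [196 187  17   8 106] [203.7 190. ] [466.4 348.   75. ]
top yel [398 239  22  21 203] [408.4 249.3] [ 339.  -369.5   75. ]
top red [196 199  17   7  87] [204.1 201.4] [426.3 339.3  75. ]
top org [ 203    0   35   48 1120] [219.1  23.7] [1099.1  393.   114. ]
top org [ 320    0   47   52 1617] [344.8  25.1] [1145.1  -76.5  114. ]
top org [ 519    0   43  120 2466] [536.   54.8] [1097.3 -787.7  114. ]
top org [388   5  28   6  33] [401.2   7.2] [1246.5 -282.1  114. ]
top org [417  11  29   6  39] [431.8  13.8] [1230.5 -399.3  114. ]
top org [455  27  17  36 410] [463.7  44.5] [1111.3 -522.3  114. ]
top org [363  40  15  18  88] [369.9  48.4] [1056.7 -178.3  114. ]
top org [550 121  16   7  46] [559.6 124. ] [ 830.2 -864.8  114. ]
top org [542 124   9   5  18] [545.8 126. ] [ 817.4 -816.4  114. ]
top org [ 550  143   22  114 1321] [562.6 190.6] [ 587.6 -866.6  114. ]
top org [380 201   6  11  47] [382.2 205.9] [ 468.8 -266.1  114. ]
top org [600 292  40  13 292] [624. 296.] [  261.6 -1047.2   114. ]
top org [472 303  18  10  95] [478.3 306.8] [ 178.6 -589.6  114. ]
top org [ 496  329   62   38 1115] [534.3 353.1] [  60.5 -761.9  114. ]
scene blue [149 238  18  20 145] [156.7 245.1] [492.9 373.2  75. ]
scene yel [155 244  19  21 182] [163.  252.4] [448.3 363.8  75. ]
scene red [162 251  20  21 272] [171.3 261.5] [396.1 352.1  75. ]
scene org [161 251  14  14  27] [165.9 256.3] [357.3 364.7 114. ]
```

View pics/c1.png

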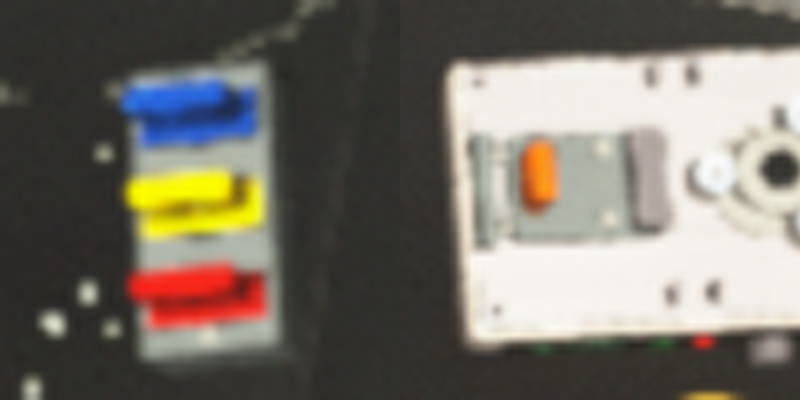

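The crop shows blue at the far end of the stand (bright bar top near px (202,177)), then yellow and red. The pump is nearly aligned with the world axes. Its orange tab is on the left (+y) and its front panel faces the robot. The shoe face is at about px (402,207) and the gap roller at about (407,206). Next I measure the edges, clear the arm and head for the stand.

```bash
cat >> h.py <<'E'
def q(a): return [np.cos(a/2),np.sin(a/2),0,0]   # tool down, tool x at world yaw a
def rect(n,mask,z,box):
    x0,y0,x1,y1=box; mm=np.zeros_like(mask); mm[y0:y1,x0:x1]=mask[y0:y1,x0:x1]
    c=max(cv2.findContours(mm,cv2.RETR_EXTERNAL,cv2.CHAIN_APPROX_NONE)[0],key=cv2.contourArea)
    w=np.array([onz(n,p[0],z)[:2] for p in c],np.float32); return cv2.minAreaRect(w)
E
python3 - <<'E'
from h import *
t=cv2.imread("pics/top0.png"); h=cv2.cvtColor(t,cv2.COLOR_BGR2HSV)
print("cam",ray("top",(0,0))[0].round(0))
for c,lo,hi in(("blue",(105,150,170),(125,255,255)),("yel",(22,150,215),(35,255,255)),("red",(0,180,210),(6,255,255))):
    print(c,rect("top",cv2.inRange(h,lo,hi),75,(185,165,225,215)))
print("stand",rect("top",cv2.inRange(h,(0,0,85),(180,255,255)),36,(192,168,218,212)))
print("pump",rect("top",cv2.inRange(h,(0,0,120),(180,90,255)),56,(360,180,440,235)))
print("tab",rect("top",cv2.inRange(h,(5,120,150),(20,255,255)),114,(370,190,395,220)))
for n,uv in(("roller",(362+315/6.67,180+174/6.67)),("rollerface",(362+294/6.67,180+174/6.67)),("shoeface",(362+267/6.67,180+180/6.67))): print(n,onz("top",uv,90).round(1))
print(h[170:180,195:215,2])
E
```

```text
cam [ 182.  -90. 1367.]
blue ((512.5474853515625, 364.3489990234375), (9.482999801635742, 38.481937408447266), 12.269577026367188)
yel ((470.8609924316406, 355.06640625), (10.759979248046875, 41.659297943115234), 6.273739814758301)
red ((430.6720886230469, 345.84228515625), (7.071681022644043, 37.904293060302734), 6.2707600593566895)
stand ((473.1413269042969, 356.45867919921875), (140.15518188476562, 72.19464874267578), 16.901813507080078)
pump ((473.30548095703125, -336.9021301269531), (164.67420959472656, 210.95460510253906), 8.893431663513184)
tab ((468.57769775390625, -266.4684143066406), (33.4544677734375, 16.46031379699707), 15.188172340393066)
roller [ 483.5 -360.9   90. ]
rollerface [ 482.4 -350.2   90. ]
shoeface [ 477.8 -336.8   90. ]
[[ 49  48  48  49  49  49  48  49  46  47  49  46  50  56  72  75  83  87
   58  52]
 [ 49  51  47  49  48  47  49  47  48  48  50  52  70  77  88  89  63  56
   52  49]
 [ 49  46  49  47  49  51  51  53  54  59  59  65  89 100  88  86  89  88
   66  51]
 [ 51  53  63  67  75  77  77  87  94 108 120 119 120 130 138 141 146 135
   91  52]
 [ 59  90 118 125 130 129 127 136 148 166 182 180 170 165 174 177 176 153
  101  56]
 [ 92 139 183 193 191 188 183 185 189 198 208 207 184 148 156 171 166 145
  108  64]
 [135 184 212 223 221 222 222 219 219 219 221 220 188 121 122 168 167 128
  113  66]
 [164 215 221 223 223 224 221 214 209 205 201 197 165 107  93 144 156 122
  114  68]
 [149 198 197 194 200 205 198 182 158 144 134 123 100  88  89 131 146 126
  115  68]
 [ 74 116 128 125 134 146 151 135 117 116 117 107  97 100 116 169 176 134
  115  70]]
```

Run:
```python
from h import *
print(get_state()["time"])
move_pose([330,-330,420],q(0)); move_pose([480,200,330],q(0.2-np.pi/2))
s=get_state(); print(s["time"],s["joint_positions"].round(2),s["force"].round(2))
a=read_camera("scene")[:,:,::-1]; b=read_camera("top")[:,:,::-1]
cv2.imwrite("pics/scene1.png",a); cv2.imwrite("pics/top1.png",b)
cv2.imwrite("pics/c2.png",cv2.resize(a[180:290,300:480],(720,440),interpolation=cv2.INTER_CUBIC))
```

```text
0.1
4.1583 [ 0.53  0.48 -1.3   1.77  0.49  1.27  2.45] [ 0.3  -0.21 -0.53]
```

View pics/scene1.png

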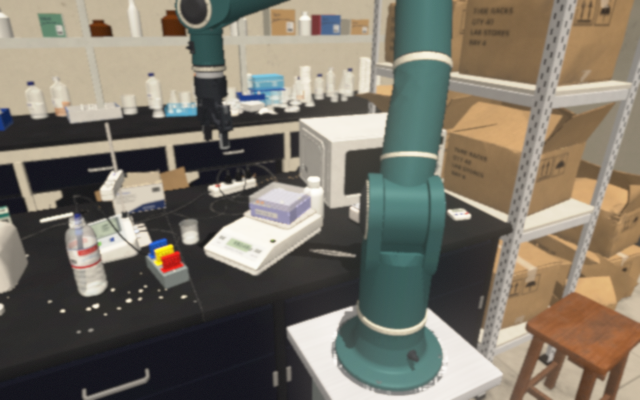

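The arm hides the pump in the scene view for good, so only the top view helps there. Next I refine the pump axis with edge profiles, check the IK for all planned poses, and grasp the blue gauge.

Run:
```python
from h import *
t=cv2.imread("pics/top1.png"); g=cv2.cvtColor(t,cv2.COLOR_BGR2GRAY).astype(np.float32)
# far and right edges of the deck (z=56), subpixel half-level crossing
def cross(p): 
    k=np.argmax(np.abs(np.diff(p))); lo,hi=sorted((p[max(k-2,0)],p[min(k+3,len(p)-1)])); m=(lo+hi)/2
    for i in range(max(k-2,0),k+3):
        if (p[i]-m)*(p[i+1]-m)<=0: return i+(m-p[i])/(p[i+1]-p[i])
F=np.array([onz("top",(u,182+cross(g[182:196,u])),56)[:2] for u in range(376,424)])
Rr=np.array([onz("top",(422+cross(g[v,422:438]),v),56)[:2] for v in range(192,225)])
for n,P in(("far",F),("right",Rr)):
    vx,vy,x0,y0=cv2.fitLine(P.astype(np.float32),cv2.DIST_HUBER,0,.01,.01).ravel(); print(n,np.degrees(np.arctan2(vy,vx)),x0,y0)
for yaw in (.13,.157,):
  yd=np.array([-np.sin(yaw),np.cos(yaw)]);xd=np.array([np.cos(yaw),np.sin(yaw)]); T=np.array([468.6,-266.4])
  for off in(-6,0,6):
    S=np.arange(-58,-116,-2); uv=np.array([px("top",[*(T+s*yd+off*xd),90]) for s in S],np.float32)
    print(off,list(zip(S,cv2.remap(g,uv[:,0][None],uv[:,1][None],cv2.INTER_LINEAR)[0].astype(int))))
for y in(.222,):
  for a in(y-np.pi/2,y+np.pi/2):
    for p in([512.3,364.3,64],[512.3,364.3,140],[480,-343,118],[480,-343,200]): 
        j=inverse_kinematics(p,q(a if p[1]>0 else a-.065)); print(round(a,2),p,None if j is None else np.round(j,2))
for a in(.157,.157+np.pi): 
    j=inverse_kinematics([468,-266,105],q(a));print(None if j is None else np.round(j,2))
```

```text
far -80.89966 554.6669 -334.8221
right 9.21562 475.58383 -442.43152
-6 [(np.int64(-58), np.int64(172)), (np.int64(-60), np.int64(171)), (np.int64(-62), np.int64(171)), (np.int64(-64), np.int64(171)), (np.int64(-66), np.int64(175)), (np.int64(-68), np.int64(188)), (np.int64(-70), np.int64(210)), (np.int64(-72), np.int64(225)), (np.int64(-74), np.int64(236)), (np.int64(-76), np.int64(232)), (np.int64(-78), np.int64(221)), (np.int64(-80), np.int64(198)), (np.int64(-82), np.int64(181)), (np.int64(-84), np.int64(165)), (np.int64(-86), np.int64(167)), (np.int64(-88), np.int64(172)), (np.int64(-90), np.int64(182)), (np.int64(-92), np.int64(194)), (np.int64(-94), np.int64(209)), (np.int64(-96), np.int64(218)), (np.int64(-98), np.int64(223)), (np.int64(-100), np.int64(210)), (np.int64(-102), np.int64(193)), (np.int64(-104), np.int64(167)), (np.int64(-106), np.int64(168)), (np.int64(-108), np.int64(177)), (np.int64(-110), np.int64(199)), (np.int64(-112), np.int64(215)), (np.int64(-114), np.int64(224))]
0 [(np.int64(-58), np.int64(169)), (np.int64(-60), np.int64(170)), (np.int64(-62), np.int64(
[... 4533 characters left out ...]
6)), (np.int64(-112), np.int64(227)), (np.int64(-114), np.int64(217))]
-1.35 [512.3, 364.3, 64] [-0.08  0.87 -0.86  1.73  0.81  0.94  2.09]
-1.35 [512.3, 364.3, 140] [-0.03  0.79 -0.95  1.7   0.73  1.05  2.14]
-1.35 [480, -343, 118] [-0.29  1.02  1.34  1.9  -1.09  1.21 -1.52]
-1.35 [480, -343, 200] [-0.31  0.84  1.35  1.85 -0.88  1.22 -1.65]
1.79 [512.3, 364.3, 64] [-0.44  0.69 -0.31  1.75  0.3   0.74 -0.69]
1.79 [512.3, 364.3, 140] [-0.39  0.6  -0.38  1.72  0.27  0.88 -0.67]
1.79 [480, -343, 118] [ 0.4   0.53  0.21  1.86 -0.16  0.76  0.85]
1.79 [480, -343, 200] [ 0.4   0.42  0.21  1.81 -0.11  0.92  0.82]
[-0.35  0.78  1.11  2.03 -0.9   0.93 -0.16]
[ 1.05  0.63 -0.77  1.94  0.6   0.81  1.68]
```

The pump centre is at about (478.5,-335.3) with yaw 0.160. The shoe face is at about pump y=+1 and the roller face at about -15, so the gap centre is near y=-7. Now grasping.

```bash
cat >> h.py <<'E'
SY=.222; G=np.array([512.3,364.3]); C=np.array([478.5,-335.3]); PY=.160
xd=np.array([np.cos(PY),np.sin(PY)]); yd=np.array([-np.sin(PY),np.cos(PY)])
def st(m=""):
    s=get_state(); print(m,"t%.2f"%s["time"],s["tcp_pos"].round(2),"F",s["force"].round(2),"op %.3f gf %.1f"%(s["opening"],s["grasp_force"])); return s
E
python3 - <<'E'
from h import *
gripper_to(.36)
move_pose([*G,150],q(SY+np.pi/2)); st()
print(move_l([*G,66],vel=80,until_force=8)); st()
gripper_to(0); st("grip")
b=read_camera("top")[:,:,::-1]; cv2.imwrite("pics/top2.png",b)
move_l([*G,66+50],vel=100); st("up")
a=read_camera("scene")[:,:,::-1]; b=read_camera("top")[:,:,::-1]
cv2.imwrite("pics/c3.png",np.hstack([cv2.resize(a[200:300,110:210],(400,400)),cv2.resize(b[150:230,170:250],(400,400))]))
E
```

```text
t7.46 [512.42 364.14 150.06] F [-0.82 -0.05 -0.05] op 0.361 gf 0.0
False
 t8.66 [512.68 364.65  66.64] F [-0.36  0.48  0.44] op 0.362 gf 0.0
grip t8.96 [513.11 364.61  66.75] F [2.37 0.48 3.05] op 0.131 gf 61.3
up t9.66 [511.62 363.97 115.51] F [ 0.78 -0.26 -0.64] op 0.134 gf 61.0
```

View pics/c3.png

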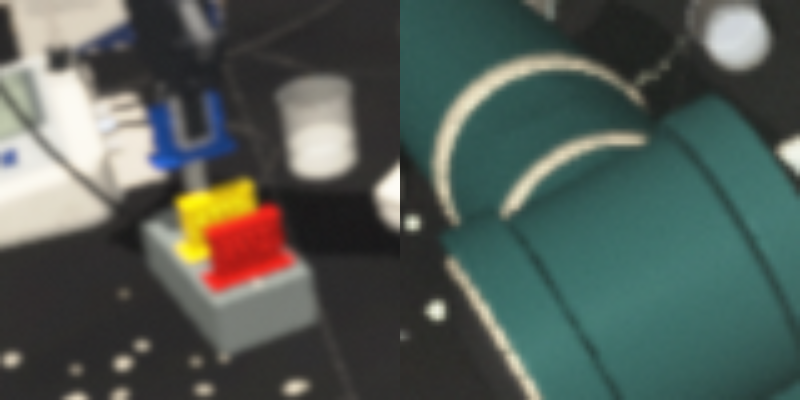

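The gauge is held upright and clear; the stand and the other two gauges are undisturbed. Now carrying it over to the pump.

Run:
```python
from h import *
move_l([*G,190],vel=150)
move_pose([430,0,330],q(SY+np.pi/2)); 
P=C+.6*xd-7*yd
move_pose([*P,200],q(PY+np.pi/2)); st()
move_l([*P,158],vel=80); st("above")
b=read_camera("top")[:,:,::-1]; cv2.imwrite("pics/top3.png",b)
cv2.imwrite("pics/c4.png",cv2.resize(b[170:250,350:450],(750,600),interpolation=cv2.INTER_CUBIC))
```

```text
t13.27 [ 481.35 -340.43  200.54] F [-0.45  1.52 -0.7 ] op 0.129 gf 61.0
above t13.94 [ 480.26 -342.21  157.8 ] F [ 0.21  0.53 -0.44] op 0.130 gf 61.0
```

View pics/c4.png

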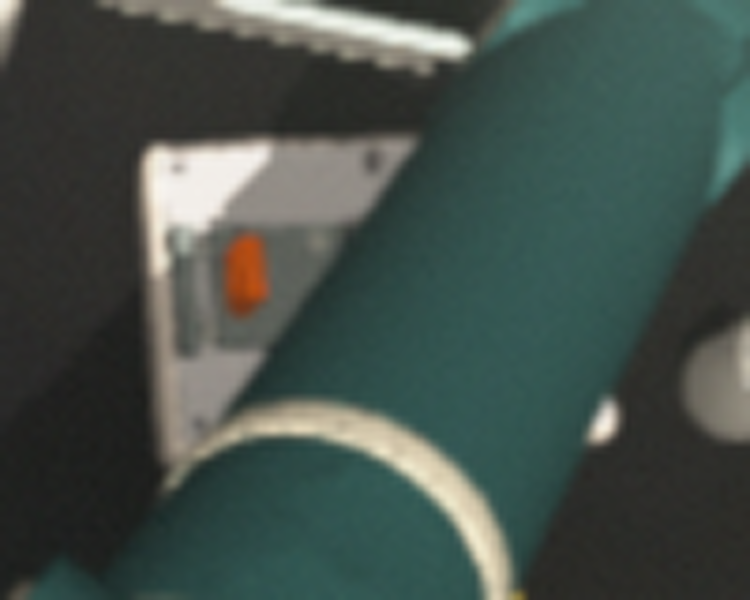

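The arm blocks the view of the gap; only the tab, at about (245,275) in the crop, is visible. I'll lower with force sensing instead.

Run:
```python
from h import *
P=C+.6*xd-7*yd
r=move_l([*P,124],vel=40,until_force=4); s=st(r)
if not r: 
    r=move_l([*P,117],vel=12,until_force=4); st(r)
```

```text
False t14.99 [ 480.39 -342.19  124.21] F [-0.45  0.09  0.11] op 0.128 gf 61.0
True t15.40 [ 480.4  -342.27  120.64] F [-0.97  0.28  4.07] op 0.132 gf 61.6
```

It seated at exactly the expected height (120.6) with no side force. Releasing, rising and turning for the tab.

Run:
```python
from h import *
P=C+.6*xd-7*yd; T=np.array([468.6,-266.4])
gripper_to(.36); st("rel"); move_l([*P,185],vel=120)
cur=get_state()["joint_positions"]
best=min((PY,PY+np.pi,PY-np.pi),key=lambda a:np.abs(j-cur).max() if (j:=inverse_kinematics([*T,170],q(a))) is not None else 9)
print(best,inverse_kinematics([*T,170],q(best)).round(2),cur.round(2))
gripper_to(.4); move_pose([*T,170],q(best)); st()
b=read_camera("top")[:,:,::-1]; cv2.imwrite("pics/top4.png",b)
cv2.imwrite("pics/c5.png",cv2.resize(b[170:250,350:450],(750,600),interpolation=cv2.INTER_CUBIC))
```

```text
rel t15.72 [ 479.75 -341.83  119.53] F [-0.01  0.   -0.31] op 0.358 gf 0.0
3.3015926535897933 [ 0.76  0.42 -0.38  1.92  0.21  0.84  2.  ] [ 0.58  0.44 -0.02  1.81  0.01  0.89  0.71]
 t17.81 [ 468.54 -266.75  169.9 ] F [-0.66 -0.09  0.19] op 0.399 gf 0.0
```

View pics/c5.png

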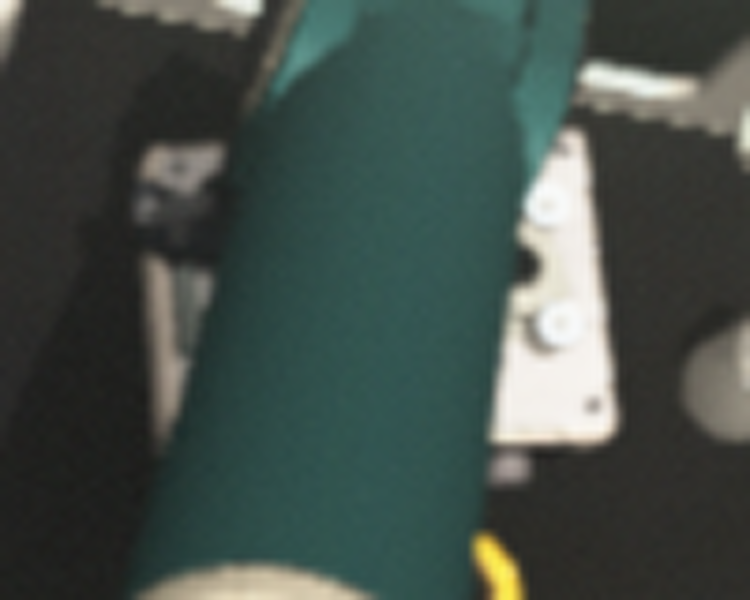

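The arm still hides the gap, so I go by touch: grip the tab, make a first 5 mm slide, then small steps with the force logged.

```bash
cat >> h.py <<'E'
def fy(n=5):
    f=[];p=[]
    for _ in range(n):
        hold(.02); s=get_state(); f.append(s["force"]); p.append(s["tcp_pos"])
    f=np.mean(f,0); p=np.mean(p,0); return f,p
def log(m=""):
    f,p=fy(); print(m,"t%.2f"%get_state()["time"],"y %.2f"%((p[:2]-C)@yd),"x %.2f z %.2f"%((p[:2]-C)@xd,p[2]),"Fy %.2f Fx %.2f Fz %.2f"%(f[:2]@yd,f[:2]@xd,f[2])); return f[:2]@yd,(p[:2]-C)@yd
E
python3 - <<'E'
from h import *
T=np.array([468.6,-266.4])
r=move_l([*T,104],vel=80,until_force=6); log(r)
gripper_to(0); st("grip"); f0,y0=log("gripped")
X=(T-C)@xd; Y=(T-C)@yd
def to(Y,v): move_l([*(C+X*xd+Y*yd),104],vel=v)
to(Y-4,15); log()
for k in range(1,5):
    to(Y-4-k*.6,6); log()
E
```

```text
False t18.92 y 69.35 x 1.59 z 104.52 Fy 0.21 Fx 0.20 Fz 0.03
grip t19.24 [ 469.11 -267.97  104.72] F [ 0.26 -3.99  2.13] op 0.130 gf 59.9
gripped t19.32 y 67.99 x 1.45 z 104.71 Fy -5.28 Fx -0.35 Fz 2.29
 t19.82 y 67.92 x 1.47 z 104.68 Fy 4.23 Fx -2.14 Fz 10.35
 t20.16 y 67.88 x 1.46 z 104.68 Fy 6.20 Fx -3.12 Fz 11.30
 t20.49 y 67.85 x 1.47 z 104.69 Fy 7.15 Fx -3.07 Fz 12.84
 t20.82 y 67.84 x 1.47 z 104.69 Fy 9.30 Fx -3.42 Fz 13.20
 t21.16 y 67.81 x 1.48 z 104.69 Fy 10.08 Fx -3.73 Fz 14.37
```

The arm is compliant, about 2.4 N/mm sideways, and the slide hasn't broken loose yet. I continue in steps.

Run:
```python
from h import *
T=np.array([468.6,-266.4]); X=(T-C)@xd; Y=(T-C)@yd
def to(Y,v): move_l([*(C+X*xd+Y*yd),104.5],vel=v)
for k in range(1,8):
    to(Y-6.4-k*1,10); f,y=log("cmd %.1f"%(Y-6.4-k))
    if f>13.5: break
```

```text
cmd 62.2 t21.50 y 67.44 x 1.46 z 104.73 Fy 11.57 Fx -2.76 Fz 11.11
cmd 61.2 t21.83 y 66.53 x 1.46 z 104.73 Fy 11.51 Fx -2.86 Fz 11.81
cmd 60.2 t22.17 y 65.55 x 1.45 z 104.73 Fy 11.92 Fx -2.96 Fz 11.46
cmd 59.2 t22.50 y 64.56 x 1.45 z 104.74 Fy 11.79 Fx -2.84 Fz 11.73
cmd 58.2 t22.83 y 63.56 x 1.45 z 104.73 Fy 12.10 Fx -2.93 Fz 11.69
cmd 57.2 t23.17 y 62.57 x 1.44 z 104.74 Fy 11.51 Fx -2.95 Fz 11.78
cmd 56.2 t23.50 y 61.58 x 1.45 z 104.74 Fy 11.37 Fx -2.56 Fz 11.91
```

Run:
```python
from h import *
T=np.array([468.6,-266.4]); X=(T-C)@xd; Y=(T-C)@yd; c=56.2
def to(Y,v): move_l([*(C+X*xd+Y*yd),104.5],vel=v)
for k in range(12):
    c-=.8; to(c,8); f,y=log("cmd %.1f"%c)
    if f>15.3: break
```

```text
cmd 55.4 t23.83 y 60.82 x 1.44 z 104.73 Fy 11.59 Fx -3.44 Fz 11.61
cmd 54.6 t24.17 y 60.03 x 1.44 z 104.74 Fy 11.83 Fx -3.47 Fz 11.88
cmd 53.8 t24.50 y 59.22 x 1.44 z 104.75 Fy 11.98 Fx -3.35 Fz 11.97
cmd 53.0 t24.83 y 58.44 x 1.42 z 104.73 Fy 11.62 Fx -3.03 Fz 12.26
cmd 52.2 t25.17 y 57.73 x 1.43 z 104.74 Fy 11.99 Fx -3.30 Fz 12.36
cmd 51.4 t25.50 y 57.22 x 1.42 z 104.73 Fy 12.88 Fx -3.22 Fz 12.78
cmd 50.6 t25.83 y 56.79 x 1.43 z 104.74 Fy 13.94 Fx -3.56 Fz 13.21
cmd 49.8 t26.17 y 56.38 x 1.44 z 104.74 Fy 14.82 Fx -3.77 Fz 13.98
cmd 49.0 t26.50 y 55.95 x 1.44 z 104.74 Fy 16.18 Fx -4.00 Fz 14.29
```

Contact showed at tab y≈57.67, and past it the force rises by 2.5 N/mm. A 5 N nip is therefore y≈55.67, one more small step. Then I unload the arm and release.

Run:
```python
from h import *
T=np.array([468.6,-266.4]); X=(T-C)@xd
def to(Y,v,x=X,z=104.5): move_l([*(C+x*xd+Y*yd),z],vel=v)
to(48.5,8); f,y=log("nip")
to(y,20,1.44,104.7); f,y=log("unload")
gripper_to(.4); log("open")
s=get_state(); p=s["tcp_pos"].copy(); p[2]=190; move_l(p,vel=120); log()
```

```text
nip t26.83 y 55.76 x 1.42 z 104.74 Fy 16.56 Fx -4.01 Fz 15.42
unload t27.43 y 55.94 x 1.41 z 104.73 Fy 0.24 Fx -1.34 Fz 3.96
open t27.87 y 55.96 x 1.41 z 104.49 Fy -0.38 Fx -0.22 Fz -0.02
 t28.81 y 56.24 x 0.88 z 189.13 Fy 0.14 Fx 0.25 Fz 0.32
```

The tab is released at a nip of about 4.8 N. That puts the blade centre at pump y≈-15.2. Next I regrip the gauge there, across x, and draw it straight up while logging the drag.

Run:
```python
from h import *
P=C+.8*xd-15.2*yd
p=get_state()["tcp_pos"]; move_l([*P,190],vel=150,rotation=q(PY+np.pi/2)); 
gripper_to(.36); log()
b=read_camera("top")[:,:,::-1]; cv2.imwrite("pics/top5.png",b)
print(move_l([*P,121],vel=80,until_force=5)); f,p=fy(); log("down")
# trim steady-state error before closing
d=np.array([*P,120.7])-p; print(d.round(2)); move_l(np.array([*P,120.7])+d,vel=10); log("trim")
gripper_to(0); st("grip"); log()
```

```text
t30.82 y -15.17 x 0.79 z 190.04 Fy 0.01 Fx 0.03 Fz -0.15
False
down t32.06 y -15.50 x 1.11 z 121.66 Fy 0.17 Fx -0.01 Fz -0.11
[-0.4   0.27 -0.92]
trim t32.42 y -14.85 x 0.44 z 119.82 Fy -0.09 Fx 0.08 Fz -0.32
grip t32.73 [ 481.34 -349.91  119.95] F [-0.44 -0.06  1.59] op 0.124 gf 58.7
 t32.81 y -14.91 x 0.42 z 119.93 Fy 0.59 Fx -0.41 Fz 2.28
```

Run:
```python
from h import *
f,p=fy(2)
for z in (123,126,130,135,141,148,156):
    move_l([p[0],p[1],z],vel=15); log("cmd z%d"%z)
move_l([p[0],p[1],200],vel=100); st()
```

```text
cmd z123 t33.29 y -14.85 x 0.04 z 122.42 Fy -1.60 Fx 0.51 Fz -7.55
cmd z126 t33.73 y -14.86 x 0.12 z 126.16 Fy -0.59 Fx -0.71 Fz -5.41
cmd z130 t34.23 y -14.87 x 0.56 z 130.38 Fy -0.67 Fx -1.27 Fz -3.21
cmd z135 t34.79 y -14.86 x 0.63 z 135.30 Fy -0.03 Fx -0.10 Fz -3.18
cmd z141 t35.42 y -14.90 x 0.44 z 141.32 Fy 0.04 Fx -0.92 Fz -2.31
cmd z148 t36.12 y -14.86 x 0.53 z 148.33 Fy 0.72 Fx -0.70 Fz -1.24
cmd z156 t36.89 y -14.93 x 0.46 z 156.08 Fy 0.09 Fx 0.40 Fz -0.73
 t37.48 [ 481.13 -349.82  199.93] F [-0.2   0.6  -1.49] op 0.128 gf 59.3
```

The drag peaked at about 7 N including the gauge's 0.6 N weight, which matches a nip of about 5 N. Now back to the stand, hovering above the slot.

```bash
cat >> h.py <<'E'
sx=np.array([np.cos(SY),np.sin(SY)]); sy=np.array([-np.sin(SY),np.cos(SY)])
E
python3 - <<'E'
from h import *
p=get_state()["tcp_pos"]; move_l([p[0],p[1],230],vel=150)
move_pose([430,0,330],q(SY+np.pi/2)); Q=G+.4*sx-.4*sy
move_pose([*Q,180],q(SY+np.pi/2)); move_l([*Q,102],vel=80); hold(.3); st()
a=read_camera("scene")[:,:,::-1]; cv2.imwrite("pics/scene6.png",a)
cv2.imwrite("pics/c6.png",cv2.resize(a[215:295,130:210],(600,600),interpolation=cv2.INTER_CUBIC))
b=read_camera("top")[:,:,::-1]; cv2.imwrite("pics/top6.png",b)
E
```

```text
t42.12 [512.96 364.08 102.38] F [ 0.16  0.15 -0.72] op 0.129 gf 59.4
```

View pics/c6.png

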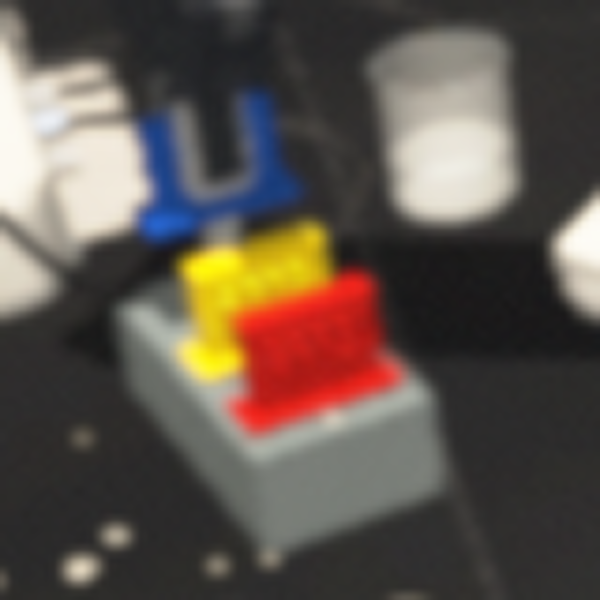

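The gauge hangs upright over the free end slot, in line with the yellow and red gauges, and its blade is at about (225,232). Lowering with force guard.

Run:
```python
from h import *
Q=G+.4*sx-.4*sy
r=move_l([*Q,72],vel=25,until_force=3.5); st(r); f,_=fy(3); print(f.round(2))
if not r:
    r=move_l([*Q,62.5],vel=10,until_force=4); st(r)
```

```text
True t42.73 [513.12 364.06  94.71] F [ 1.95  0.77 -1.97] op 0.130 gf 59.2
[ 2.58  1.37 -2.16]
```

Run:
```python
from h import *
hold(.3); s=st(); print(s["torque"].round(2)); R=(s["tcp_pos"][:2]-G); print(R@sx,R@sy)
```

```text
t43.08 [513.09 363.95  94.8 ] F [ 3.87  2.97 -3.5 ] op 0.129 gf 58.9
[ 0.74 -1.06  0.  ]
0.6892003055793666 -0.5159977093472957
```

Run:
```python
from h import *
s=get_state(); print(s["joint_positions"].round(2), inverse_kinematics(s["tcp_pos"],q(SY+np.pi/2)).round(2), s["tcp_rot"].round(3),np.round(q(SY+np.pi/2),3))
a=read_camera("scene")[:,:,::-1]; cv2.imwrite("pics/scene7.png",a)
cv2.imwrite("pics/c7.png",np.hstack([cv2.resize(a[215:295,130:210],(400,400),interpolation=cv2.INTER_CUBIC),cv2.resize(a[0:300,40:340],(400,400))]))
```

```text
[-0.35  0.67 -0.44  1.74  0.37  0.82 -0.74] [-0.35  0.67 -0.44  1.74  0.37  0.82 -0.74] [ 0.624  0.781  0.    -0.   ] [0.624 0.781 0.    0.   ]
```

View pics/c7.png

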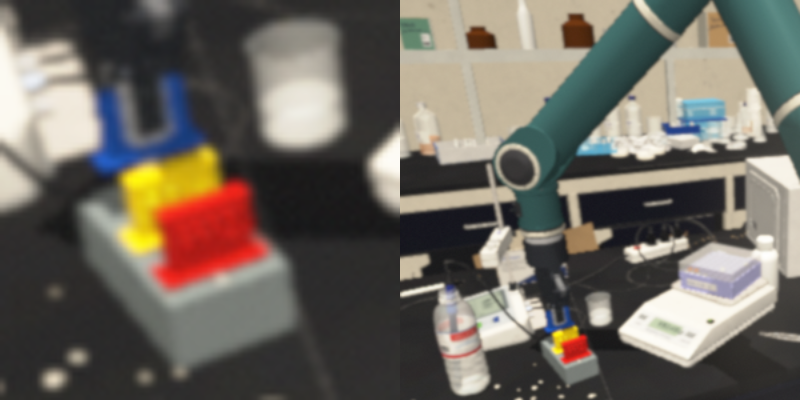

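The arm itself is clear. The lateral force and the moment arm point to the blade tip bearing on the slot's -x/-y edge, and the first grasp also hinted that the slot lies further in +x. I shift that way and watch the force.

Run:
```python
from h import *
def lg(m):
    f,p=fy(4); R=p[:2]-G; print(m,"t%.2f"%get_state()["time"],"sx %.2f sy %.2f z %.2f"%(R@sx,R@sy,p[2]),"F",(f[:2]@sx).round(2),(f[:2]@sy).round(2),f[2].round(2))
for a,b,z in((.4,-.4,96.5),(1.2,0,96.5),(1.6,.4,96.5),(1.6,.4,94.5)):
    move_l([*(G+a*sx+b*sy),z],vel=10); hold(.15); lg((a,b,z))
```

```text
(0.4, -0.4, 96.5) t43.67 sx -0.04 sy -0.59 z 96.40 F 0.32 -0.31 -0.83
(1.2, 0, 96.5) t44.14 sx 1.17 sy -0.02 z 96.48 F -0.28 -0.06 -1.33
(1.6, 0.4, 96.5) t44.61 sx 1.59 sy 0.38 z 96.50 F -0.51 -0.04 -0.77
(1.6, 0.4, 94.5) t45.17 sx 1.63 sy 0.41 z 94.52 F -0.04 -0.3 -0.42
```

Run:
```python
from h import *
Q=G+1.6*sx+.4*sy
r=move_l([*Q,86],vel=15,until_force=3.5); st(r); f,p=fy(4); R=p[:2]-G; print(R@sx,R@sy,(f[:2]@sx).round(2),(f[:2]@sy).round(2),f[2])
if not r:
    r=move_l([*Q,69],vel=25,until_force=3.5); s=st(r)
    if not r: r=move_l([*Q,62],vel=10,until_force=4); st(r)
```

```text
False t45.89 [513.77 365.11  86.  ] F [-0.37  0.49 -0.82] op 0.134 gf 59.5
1.6460784130005957 0.4537672487781885 -0.28 0.07 -0.4174971066343719
False t46.79 [513.79 365.1   69.05] F [ 0.42 -0.91 -0.78] op 0.130 gf 59.5
True t47.23 [513.9  365.08  65.96] F [ 0.22 -0.11  4.76] op 0.128 gf 60.2
```

Seated at z 65.96, which is exactly 36+29.9. Now releasing, backing off and checking both ends.

Run:
```python
from h import *
p=get_state()["tcp_pos"]; gripper_to(.36); st()
move_l([p[0],p[1],150],vel=120); move_pose([400,60,380],q(SY+np.pi/2)); st()
a=read_camera("scene")[:,:,::-1]; b=read_camera("top")[:,:,::-1]
cv2.imwrite("pics/top8.png",b)
A=cv2.resize(a[215:295,130:210],(260,400)); B=cv2.resize(b[165:215,180:230],(260,400)); D=cv2.resize(b[180:240,362:422],(280,400))
cv2.imwrite("pics/c8.png",np.hstack([A,B,D]))
```

```text
t47.56 [513.26 364.47  64.81] F [-0.5   0.56  0.1 ] op 0.361 gf 0.0
 t49.89 [400.21  60.46 379.53] F [-0.46  0.33 -0.23] op 0.361 gf 0.0
```

View pics/c8.png

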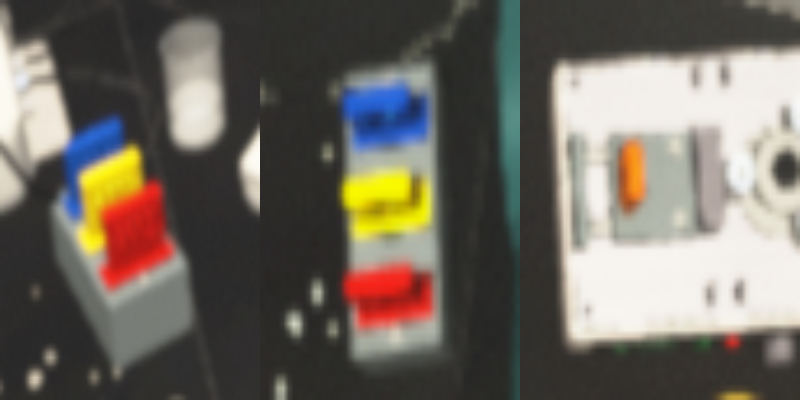

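The blue gauge is back upright and seated in its slot (bar at about (90,150) on the left and (380,100) in the middle). The other gauges have not moved, and the shoe stands closed near the roller at about (708,175).

```bash
python3 -c "
from rig import *
print(finish_job())"
```

```text
the job is handed in; nothing more can be done
None
```

The job is handed in at about 50 s of the 69 s allowed: the gap is set at a nip of about 5 N, the blade drew out with about 6–7 N of drag, and the blue gauge is back upright in its slot with the shoe left where it was set.

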